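Load the silver charge and hold the casting flask down in its sprung ring

ROBOT

A 6-joint arm with a two-finger parallel gripper is mounted at the origin on the work surface. World frame = base frame: x ahead of the robot, y to its left, z up, the work surface at z = 0. Lengths are in m, angles in rad, forces in N, time in s.
With the tool pointing down it reaches from about 0.35 to 0.725 m from the base axis. Payload 6 kg.
Tool frame: the origin (TCP) lies at the very end of the fingers, on their centre line; the grasp point (between the pads) lies 19 mm behind it; z points along the fingers, y is the direction in which the jaws open and shut (so a half turn about z gives the same grasp; the last joint's range is limited). The gripper opens to 85 mm and grips with 20 to 120 N. Pads are 22 mm wide; open, the fingers measure 114 mm over their backs; the gripper's body (76 mm by 85 mm) begins 54 mm behind the grasp point. The pads swing forward as they close: fully open they stand 13 mm farther back than shut.
Start: joints at [1.616, 0.04, 0.085, 0, -1.615, -0.334], TCP at [0.171, 0.575, 0.231] pointing down, gripper open.
Joint ranges: [-2.56, 2.56], [-1.29, 2.01], [-1.08, 1.49], [-3.29, 1.98], [-2.81, -0.18], [-2.99, 2.99]. Speed limits (rad/s): [2.57, 2.57, 3.01, 3.14, 3.14, 3.14].

INTERFACE

Orientations are given as a unit quaternion [w, x, y, z].
In Python, from bench import telemetry, grab_frame, calibration, bot, nets gives the robot as it stands.
- The arm moves only by the tool move_arm, never from a script. Its argument "steps" is a list of rows, each a list of 5 numbers: the shift along the tool's x, y, z in units of 0.025 m (1.0 is 0.025 m), then the turn about the tool's z in units of 5 degrees (1.0 is 5 degrees), then the closure, from -1 (fully open) to 1 (shut), so that 0 is half open. A call has exactly 5 rows; each row shifts and turns the pose as measured when the row begins, along the tool's axes as they then stand; what a row does not reach is not made up. A row lasts 1/12 s, in which the tool goes at most 41.7 mm and 7.16 degrees, less where a joint would pass 70% of its speed; a pose out of reach is approached as far as the arm can. A call with a number of a shift or a turn outside -1 to 1 is refused whole. A call with a gripper value outside its range is refused whole. The fingers move at their own pace and stop on an object; "grip_force" is the grip in N (left out, the last holds). Time passes only in rows, so rows that do not move let the fingers close, or fill a call up. It gives the time, the measured TCP pose, the force and the opening at its end, in the units of the state.
- telemetry.sense(): the state, without advancing time (a new reading comes with each control period).
- grab_frame(name): name is "scene" or "top" or "wrist"; returns (picture, depth): 420x560x3 uint8, red, green, blue; 420x560 float32, m along the optical axis (not along the pixel's ray), 0 where there is no reading.
- calibration(name): a dict with "camera_matrix" (3x3 intrinsics, pixels), "camera_from_world" (4x4, takes a point from world to camera coordinates); the wrist camera has in their place "T_tool_cam" (4x4, takes a point from camera to tool coordinates, whose origin is the TCP and whose axes are the flange's). Camera axes: x right, y down, z forward; pixel columns grow to the right and rows downward; lengths in m; the calibration is good to about 2 mm. A picture is of the moment at which its call begins: read the wrist's pose just before it. calibration takes no time and is no camera call.
- bot.finish_job(): hands the job in, once; it reports no verdict.
Trained networks look in the newest picture that a camera, given by its name, has taken for a name from the list of things; names that differ only in an ending like _2 or _b are one class to them, and where a whole thing is asked for, a point or a joint stands for the part that bears it (a point fixed in the world has none). Each returns a list of dicts, best first, with "score" (0 to 1); they miss things now and then, are a little off and sometimes report something else, mostly with a low value. They report only what shows in the picture. A call takes as long as a camera call. They do not tell look-alikes from the thing itself.
- nets.regions_of(camera, query): "pixels" (420x560 bool, what is visible of it) and "bbox" ([left, top, right, bottom] in pixels, round what is visible of it).
The state is a dict: "time": time; "qpos": joint angles; "qd": joint speeds; "joint_efforts": joint torques, N m; "tcp_pos": TCP position; "ee_rot": TCP orientation; "wrist_force": force on the tool from outside, world axes, zero at the start; "torque": the same for the moment, N m; "grip_width": opening from 0.0 (shut) to 1.0 (fully open).
Only numpy, scipy, OpenCV 4.12 (cv2) and the standard library are available. Lean on these libraries where they do the work, as an engineer would, in place of code of your own. Each camera call takes 0.05 s, during which the arm holds its last target. There are 200 camera calls.

TASK

Load the charge rack in order: stand the silver slug in the one-dot pocket and let go of it, then the copper slug in the two-dot pocket, both upright and fully home. Only then lift the steel casting flask off its clay tile, lower it upright into the sprung ring of the blue casting head and press it down until the ring is at or near the bottom of its travel; finish there, still holding the flask pressed down. Leave the brass slug in the three-dot pocket, and the bangles and the flux jar where they are.

Things in the scene. Friction and masses are not known exactly. Their poses are not given: they have to be found in the camera images.
- silver_mid (a point): Silver slug: pale silvery solid round bar standing on end, 24 mm diameter and 55 mm tall, its lower edge slightly bevelled; the point is its centre, half-way up (27.5 mm above its foot), its z axis along the bar. Starts upright on the bench, in either of two spots; about 0.26 kg.
- copper_mid (a point): Copper slug: reddish copper solid round bar standing on end, 24 mm diameter and 55 mm tall, its lower edge slightly bevelled; the point is its centre, half-way up (27.5 mm above its foot), its z axis along the bar. Starts upright on the bench, in either of two spots; about 0.22 kg.
- rack: Charge rack: fixed green block 66 x 166 mm and 24 mm high, three pockets in a row 52 mm apart, marked with one, two or three small yellow dots on the top face, on the side towards the robot. Origin at the centre of its underside, x across the row (away from the dots), y along the row from pocket three towards pocket one.
- pocket1 (a point): centre of the mouth of the one-dot pocket of the green charge rack, level with the rack's top face. Pocket: round, 28 mm wide with a 3 mm bevelled mouth, 18 mm deep, flat floor. Axes as the rack's.
- pocket2 (a point): centre of the mouth of the two-dot pocket of the green charge rack, level with the rack's top face. Pocket: round, 28 mm wide with a 3 mm bevelled mouth, 18 mm deep, flat floor. It is the middle of the three; axes as the rack's.
- pocket3 (a point): centre of the mouth of the three-dot pocket of the green charge rack, level with the rack's top face. Pocket: round, 28 mm wide with a 3 mm bevelled mouth, 18 mm deep, flat floor. It already holds the brass slug; axes as the rack's.
- brass: Brass slug, 24 mm diameter, 40 mm tall, standing in the three-dot pocket so that 22 mm shows; origin at the centre of its foot. To be left alone.
- flask_mid (a point): Casting flask: plain steel cylinder, 56 mm diameter and 90 mm tall, filled with white plaster (white top with a dark sprue hole), its lower edge bevelled (46 mm wide at the foot, full width 8 mm up); 0.36 to 0.54 kg. The point is its centre, 45 mm above its foot; z axis along the cylinder. Starts standing on the fixed terracotta tile, 110 mm square and 16 mm thick.
- head: Casting head: fixed round blue housing, 120 mm wide and 34 mm high, open in the middle, where the sprung ring stands. Origin at the centre of its underside.
- ring_seat (a point): Centre of the floor (red disc) of the sprung ring, on which the flask's foot rests: 44 mm above the bench with the ring up, moving down with it. The ring is a steel cup, 62 mm wide inside, its rim 22 mm above this floor, the last 10 mm flaring to 74 mm inside and 84 mm outside. z up.
- ring (a joint): Travel of the sprung ring in m: 0 = up (as it starts), growing as it is pressed straight down to a hard stop at 0.018. Springs: the flask's own weight does not move it; with the flask in it a further 1 to 3 N starts it moving, then 0.65 N per mm, about 13 N at the stop.
- tile: Fixed terracotta tile under the flask at the start, 110 x 110 x 16 mm; origin at the centre of its underside.
- bangle_a: Thin silver C-shaped bangle lying flat, 67 mm across, 8 mm high; origin at the centre of the circle, underside. Bystander.
- bangle_b: Broad silver C-shaped bangle lying flat, 63 mm across, 12 mm high; origin at the centre of the circle, underside. Bystander.
- bangle_c: Thin silver C-shaped bangle lying flat, 67 mm across, 8 mm high; origin at the centre of the circle, underside. Bystander.
- jar: Amber flux jar with a black cap, 52 mm diameter, 60 mm tall; origin at the centre of its underside. Bystander.
Mind the look-alikes: they are no part of the job. Leave any purple or red look-alike of the part that bears flask_mid alone. Leave any pink look-alike of the part that bears copper_mid alone.

How it is judged:
By the outcome, as a careful person would: the job done as asked, in the order asked, and still so for the second after the job is handed in, while the arm keeps its last pose, push and grip.
It also fails if it takes over 72 s, if anything falls off the work surface, if the arm or the gripper's body presses on something with over 40 N, if the wrist force passes 120 N, or if a joint passes its speed limit or range.

## Working session

There is one attempt and no reset: what is moved stays moved. The work goes in short steps, Python scripts to look and compute and a tool call to move; the robot and the scene stay as the last step left them, time stands still between calls to the robot, and variables do not carry over. Pictures are saved under pics/ and viewed, about 8 in all and at most 12, crops included, and the job is handed in when it is done.

Besides the shell and the picture viewer there is one more tool, called after "Emit:" by a JSON object that holds its "method" and its "body", one argument or row to a line. move_arm: Moves the arm, as the interface text tells. Shifts and turns lie within -1 to 1; 1 stands for 0.025 m of shift or 5 degrees of turn. Its arguments: {"type":"object","properties":{"steps":{"type":"array","items":{"type":"array","items":{"type":"number"}}},"grip_force":{"type":"number"}},"required":["steps"]}

```bash
mkdir -p pics; ls; cat > h.py <<'E'
import numpy as np, cv2
from scipy.spatial.transform import Rotation as R
from bench import telemetry, grab_frame, calibration, bot, nets
def tcp():
    s=telemetry.sense(); T=np.eye(4); q=s['ee_rot']
    T[:3,:3]=R.from_quat([q[1],q[2],q[3],q[0]]).as_matrix(); T[:3,3]=s['tcp_pos']; return T
def shot(name):
    T=tcp(); im,d=grab_frame(name); c=calibration(name); K=np.array(c['camera_matrix'])
    W=T@np.array(c['T_tool_cam']) if name=='wrist' else np.linalg.inv(np.array(c['camera_from_world']))
    return im,d,K,W
def cloud(d,K,W):
    v,u=np.indices(d.shape); P=np.stack([(u-K[0,2])/K[0,0]*d,(v-K[1,2])/K[1,1]*d,d],-1)
    return P@W[:3,:3].T+W[:3,3]
def save(im,n): cv2.imwrite('pics/'+n,im[...,::-1])
def circ(P):
    A=np.c_[2*P[:,:2],np.ones(len(P))]; x=np.linalg.lstsq(A,(P[:,:2]**2).sum(1),rcond=None)[0]
    return x[:2],np.sqrt(x[2]+x[0]**2+x[1]**2)
E
python3 - <<'E'
from h import *
s=telemetry.sense(); print(s['time'],s['tcp_pos'],s['ee_rot'],s['grip_width'])
a=shot('scene');b=shot('top')
save(np.vstack([a[0],b[0]])[:, :],'a.png')
im=cv2.resize(np.hstack([a[0],b[0]]),(800,300)); 
save(b[0],'top.png'); save(a[0],'scene.png')
P=cloud(*b[1:])
for q in ['silver_mid','copper_mid','rack','flask_mid','head','tile','jar','brass','bangle_a']:
    for r in nets.regions_of('top',q)[:4]:
        p=P[r['pixels']&(b[1]>0)]; zt=np.percentile(p[:,2],95); t=p[p[:,2]>zt-.006]
        print(q,round(r['score'],2),r['bbox'],'med',p.mean(0).round(3),'ztop',zt.round(3),'topc',t.mean(0).round(4),'rgb',b[0][r['pixels']].mean(0).round())
E
```

```text
pics
0.0 [0.1707043  0.57484634 0.23024168] [ 9.20110541e-04  9.89592294e-01 -1.43896628e-01 -6.91149404e-05] 0.995756459116637
copper_mid 0.65 [280.0, 248.1, 289.3, 259.6] med [ 0.467 -0.     0.047] ztop 0.057 topc [ 0.4695 -0.0011  0.0546] rgb [230. 166. 181.]
copper_mid 0.58 [251.5, 175.1, 312.9, 223.4] med [ 0.628 -0.001  0.02 ] ztop 0.027 topc [ 0.6298 -0.0026  0.0239] rgb [110. 153. 121.]
rack 0.92 [253.9, 176.5, 310.8, 220.2] med [ 0.628 -0.001  0.021] ztop 0.027 topc [ 0.6294 -0.0031  0.0239] rgb [109. 156. 123.]
rack 0.51 [141.3, 216.6, 187.8, 259.4] med [0.533 0.306 0.037] ztop 0.065 topc [0.5387 0.3143 0.0642] rgb [122. 108. 124.]
flask_mid 0.79 [337.0, 214.7, 362.0, 242.2] med [ 0.515 -0.173  0.077] ztop 0.093 topc [ 0.5192 -0.1774  0.0901] rgb [189. 161. 185.]
flask_mid 0.75 [394.2, 222.0, 425.4, 249.6] med [ 0.488 -0.316  0.09 ] ztop 0.108 topc [ 0.4913 -0.3217  0.106 ] rgb [199. 194. 185.]
flask_mid 0.57 [400.3, 278.9, 429.0, 300.1] med [ 0.356 -0.32   0.076] ztop 0.093 topc [ 0.3566 -0.3272  0.09  ] rgb [214. 150. 143.]
head 0.73 [142.6, 213.6, 189.1, 260.4] med [0.532 0.305 0.037] ztop 0.065 topc [0.5387 0.3143 0.0642] rgb [122. 108. 123.]
tile 0.61 [370.9, 211.0, 429.8, 264.7] med [ 0.502 -0.308  0.015] ztop 0.019 topc [ 0.5022 -0.3094  0.0158] rgb [192. 130.  96.]
tile 0.22 [304.0, 144.7, 323.3, 156.8] med [ 0.79  -0.113  0.005] ztop 0.009 topc [ 0.7895 -0.1137  0.0064] rgb [207. 206. 200.]
jar 0.81 [202.8, 154.2, 225.7, 177.0] med [0.733 0.181 0.045] ztop 0.062 topc [0.7396 0.1819 0.0598] rgb [90. 78. 67.]
bangle_a 0.52 [147.2, 173.1, 170.6, 194.3] med [0.683 0.335 0.008] ztop 0.013 topc [0.6834 0.3381 0.0103] rgb [191. 193. 189.]
```

View pics/top.png

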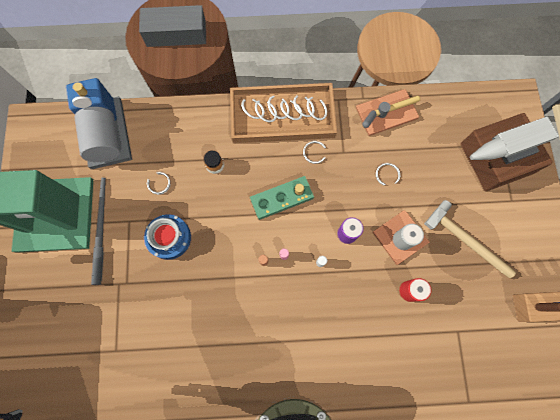

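View pics/scene.png

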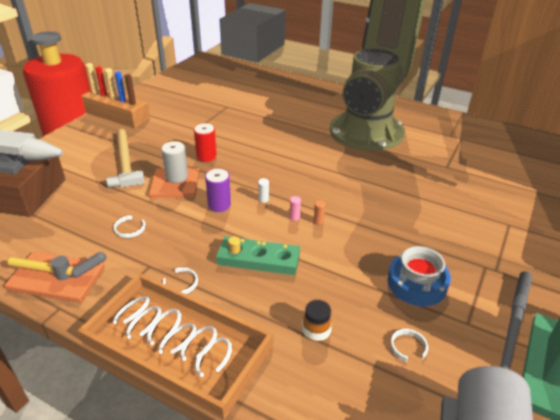

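The top view shows silver at (322,261), copper at (263,260) and the pink look-alike at (284,253). The true flask is on its tile at (410,235), with purple at (350,230) and red at (418,290) as look-alikes. The head is at (167,236), and the rack is at (282,197) with brass at its right end, so pocket 1 is on the left. The scene view agrees.

```bash
python3 - <<'E'
from h import *
b=shot('top');P=cloud(*b[1:])
def box(n,l,t,r,bt,zlo,zhi):
    p=P[t:bt,l:r].reshape(-1,3); p=p[(p[:,2]>zlo)&(p[:,2]<zhi)]
    lo,hi=p.min(0),p.max(0); print(n,len(p),'mid',((lo+hi)/2).round(4),'mean',p.mean(0).round(4),'span',(hi-lo).round(3)); return p
box('silver',314,252,330,270,.045,.065)
box('copper',256,252,272,268,.045,.065)
box('pink',277,245,292,262,.045,.065)
box('flask',390,218,430,255,.098,.115)
box('purple',335,212,366,246,.082,.1)
box('ringrim',140,210,192,262,.058,.075)
box('ringfloor',156,224,178,246,.035,.05)
box('brass',292,180,308,197,.038,.055)
p=box('rack',245,170,318,225,.018,.03)
(c,sz,a)=cv2.minAreaRect((p[:,:2]*1000).astype(np.float32)); print(c,sz,a)
T=tcp(); print(T[:3,:3].round(3), np.degrees(np.arctan2(T[1,1],T[0,1])))
E
```

```text
silver 69 mid [ 0.4448 -0.0988  0.0519] mean [ 0.4448 -0.0984  0.0541] span [0.022 0.023 0.014]
copper 68 mid [0.4566 0.0549 0.0521] mean [0.4563 0.0542 0.0541] span [0.022 0.021 0.012]
pink 66 mid [ 4.691e-01 -4.000e-04  5.490e-02] mean [ 0.4696 -0.0011  0.0546] span [0.021 0.021 0.01 ]
flask 394 mid [ 0.4914 -0.323   0.1044] mean [ 0.4911 -0.3219  0.1057] span [0.054 0.055 0.012]
purple 376 mid [ 0.5199 -0.1776  0.0895] mean [ 0.5188 -0.177   0.0897] span [0.055 0.054 0.012]
ringrim 294 mid [0.536  0.311  0.0636] mean [0.5377 0.3144 0.0638] span [0.083 0.08  0.011]
ringfloor 374 mid [0.5367 0.3049 0.0442] mean [0.5366 0.3097 0.0443] span [0.059 0.057 0.011]
brass 60 mid [ 0.6463 -0.0534  0.0453] mean [ 0.6464 -0.0528  0.0458] span [0.021 0.022 0.011]
rack 1174 mid [ 0.6302 -0.004   0.0239] mean [ 0.6296 -0.003   0.0232] span [0.113 0.177 0.012]
(630.9853515625, -3.7806320190429688) (68.32258605957031, 166.35427856445312) 18.6337947845459
[[ 0.959 -0.285  0.   ]
 [-0.285 -0.959 -0.   ]
 [ 0.     0.    -1.   ]] -106.54518921020647
```

Emit:
{"method": "move_arm", "body": {
  "steps": [
    [1, 1, 0, 0, -1],
    [1, 1, 0, 0, -1],
    [1, 1, 0, 0, -1],
    [1, 1, 0, 0, -1],
    [1, 1, 0, 0, -1]
  ]
}}

```text
time: 1.02
tcp_pos: [0.2545, 0.4179, 0.227]
ee_rot: [0.003, 0.99, -0.14, 0.0]
wrist_force: [1.2, -0.4, 1.0]
grip_width: 1.001
```

Emit:
{"method": "move_arm", "body": {
  "steps": [
    [1, 1, 0, 0, -1],
    [1, 1, 0, 0, -1],
    [1, 1, 0, 0, -1],
    [1, 1, 0, 0, -1],
    [1, 1, 0, 0, -1]
  ]
}}

```text
time: 1.43
tcp_pos: [0.3421, 0.2551, 0.2289]
ee_rot: [0.001, 0.99, -0.139, 0.001]
wrist_force: [1.0, 0.5, 0.4]
grip_width: 1.002
```

Emit:
{"method": "move_arm", "body": {
  "steps": [
    [1, 1, 0, 0, -1],
    [1, 1, 0, 0, -1],
    [1, 1, 0, 0, -1],
    [1, 1, 0, 0, -1],
    [1, 1, 0, 0, -1]
  ]
}}

```text
time: 1.85
tcp_pos: [0.4301, 0.0922, 0.2318]
ee_rot: [-0.002, 0.99, -0.137, 0.003]
wrist_force: [1.2, 0.4, -0.3]
grip_width: 1.005
```

Emit:
{"method": "move_arm", "body": {
  "steps": [
    [0, 0, 0, 1, -1],
    [0, 0, 0, 1, -1],
    [0, 0, 0, 1, -1],
    [0, 0, 0, 1, -1],
    [0, 0, 0, 1, -1]
  ]
}}

```text
time: 2.27
tcp_pos: [0.4327, 0.0832, 0.2326]
ee_rot: [-0.002, 0.932, -0.362, 0.003]
wrist_force: [0.2, 1.1, -0.5]
grip_width: 1.002
```

Emit:
{"method": "move_arm", "body": {
  "steps": [
    [0, 0, 0, 1, -1],
    [0, 0, 0, 1, -1],
    [0, 0, 0, 1, -1],
    [0, 0, 0, 1, -1],
    [0, 0, 0, 1, -1]
  ]
}}

```text
time: 2.68
tcp_pos: [0.4327, 0.0827, 0.2334]
ee_rot: [-0.004, 0.825, -0.565, 0.003]
wrist_force: [0.1, 0.4, 0.1]
grip_width: 0.998
```

Emit:
{"method": "move_arm", "body": {
  "steps": [
    [0, 0, 0, 0.8, -1],
    [0.8, 0.2, 0, 0, -1],
    [1, 0.2, 0, 0, -1],
    [1, 0.2, 0, 0, -1],
    [1, 0.2, 0, 0, -1]
  ]
}}

```text
time: 3.1
tcp_pos: [0.4407, -0.0136, 0.2335]
ee_rot: [-0.005, 0.804, -0.594, 0.003]
wrist_force: [1.1, 0.6, -0.6]
grip_width: 1.001
```

Emit:
{"method": "move_arm", "body": {
  "steps": [
    [1, 0.3, 0.5, 0, -1],
    [1, 0.3, 0.5, 0, -1],
    [1, 0.3, 0.5, 0, -1],
    [0, 0, 0, 0, -1],
    [0, 0, 0, 0, -1]
  ]
}}

```text
time: 3.52
tcp_pos: [0.4412, -0.0992, 0.1957]
ee_rot: [-0.007, 0.803, -0.596, 0.004]
wrist_force: [-0.6, 0.8, 0.3]
grip_width: 1.0
```

```bash
cat >> h.py <<'E'
def delta(p,yaw=None):
    "units to bring TCP to p (world) in tool axes; turn units to bring jaw axis to yaw deg"
    T=tcp(); d=T[:3,:3].T@(np.array(p)-T[:3,3])/.025
    y=np.degrees(np.arctan2(T[1,1],T[0,1])); t=0 if yaw is None else -((yaw-y+90)%180-90)/5
    print('tcp',T[:3,3].round(4),'yaw',y.round(1),'z',T[:3,2].round(3),'-> units',d.round(2),'turn',round(t,2))
def blob(P,lo,hi,c,r,n=''):
    p=P.reshape(-1,3); m=(p[:,2]>lo)&(p[:,2]<hi)&(np.hypot(p[:,0]-c[0],p[:,1]-c[1])<r); p=p[m]
    if len(p)<10: print(n,'few',len(p)); return p
    cc,rr=cv2.minEnclosingCircle((p[:,:2]*1000).astype(np.float32)); print(n,len(p),'mean',p.mean(0).round(4),'encl',np.round(cc,1),round(rr,1)); return p
E
python3 - <<'E'
from h import *
w=shot('wrist'); save(w[0],'w1.png'); P=cloud(*w[1:])
blob(P,.05,.06,(.4448,-.0985),.03,'silver'); blob(P,.05,.06,(.4566,.0545),.025,'cop'); blob(P,.05,.06,(.469,-.001),.025,'pink')
delta((.4448,-.0985,.01),-162.9)
E
```

```text
silver 458 mean [ 0.4466 -0.0984  0.0548] encl [446.5 -98. ] 11.8
cop 338 mean [0.4578 0.0534 0.0546] encl [457.3  54.9] 12.3
pink 380 mean [ 0.4711 -0.0015  0.0546] encl [ 4.712e+02 -2.000e-01] 12.2
tcp [ 0.4412 -0.0988  0.1954] yaw -163.2 z [ 0.014  0.006 -1.   ] -> units [ 0.04 -0.03  7.42] turn -0.05
```

View pics/w1.png

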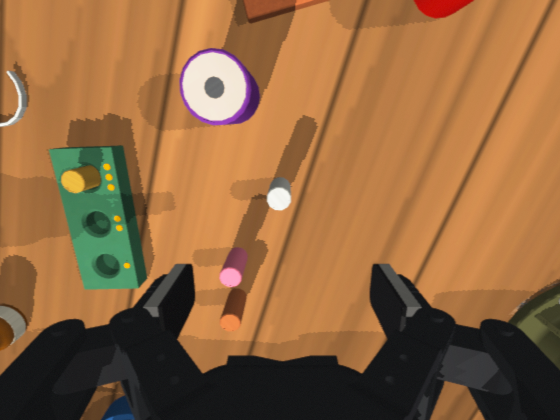

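The wrist view shows silver at (279,195), clear between the fingers, and the rack's one-dot pocket at (107,265). I'll grip high, with the TCP 27 mm above the foot, so the fingertips clear the rack top.

Emit:
{"method": "move_arm", "body": {
  "steps": [
    [0.06, -0.1, 1, 0, -1],
    [0, 0, 1, 0, -1],
    [0, 0, 1, 0, -1],
    [0, 0, 1, 0, -1],
    [0, 0, 1, 0, -1]
  ]
}}

```text
time: 3.98
tcp_pos: [0.4523, -0.0953, 0.0763]
ee_rot: [-0.013, 0.804, -0.594, 0.011]
wrist_force: [-0.4, -0.4, -0.8]
grip_width: 1.004
```

Emit:
{"method": "move_arm", "body": {
  "steps": [
    [0, 0, 0.9, 0, -1],
    [0, 0, 0.5, 0, -1],
    [0, 0, 0.2, 0, -1],
    [0, 0, 0, 0, -1],
    [0, 0, 0, 0, -1]
  ]
}}

```text
time: 4.4
tcp_pos: [0.4524, -0.0905, 0.0316]
ee_rot: [-0.012, 0.806, -0.591, 0.009]
wrist_force: [0.6, -0.1, -0.4]
grip_width: 0.995
```

```bash
python3 - <<'E'
from h import *
delta((.446,-.098,.027),-162.9)
E
```

```text
tcp [ 0.4524 -0.0905  0.0316] yaw -162.5 z [ 0.028  0.008 -1.   ] -> units [0.21 0.34 0.17] turn 0.08
```

Emit:
{"method": "move_arm", "body": {
  "steps": [
    [0.2, 0.35, 0.17, 0, -1],
    [0, 0, 0, 0, -1],
    [0, 0, 0, 0, 1],
    [0, 0, 0, 0, 1],
    [0, 0, 0, 0, 1]
  ],
  "grip_force": 50
}}

```text
time: 4.82
tcp_pos: [0.4482, -0.0975, 0.0319]
ee_rot: [-0.014, 0.807, -0.591, 0.012]
wrist_force: [0.6, 0.4, -0.6]
grip_width: 0.602
```

Emit:
{"method": "move_arm", "body": {
  "steps": [
    [0, 0, 0, 0, 1],
    [0, 0, 0, 0, 1],
    [0, 0, 0, 0, 1],
    [0, 0, 0, 0, 1],
    [0, 0, 0, 0, 1]
  ]
}}

```text
time: 5.23
tcp_pos: [0.4486, -0.0975, 0.0329]
ee_rot: [-0.014, 0.807, -0.591, 0.012]
wrist_force: [0.0, 0.9, 0.2]
grip_width: 0.26
```

Emit:
{"method": "move_arm", "body": {
  "steps": [
    [0, 0, -1, 0, 1],
    [0, 0, -1, 0, 1],
    [0, 0, -1, 0, 1],
    [0, 0, 0, 0, 1],
    [0, 0, 0, 0, 1]
  ]
}}

```text
time: 5.65
tcp_pos: [0.4427, -0.0978, 0.1057]
ee_rot: [-0.012, 0.806, -0.591, 0.008]
wrist_force: [0.2, 0.2, -3.4]
grip_width: 0.261
```

```bash
python3 - <<'E'
from h import *
print(telemetry.sense()['grip_width']*85)
b=shot('top');P=cloud(*b[1:]); save(cv2.resize(b[0][160:300,230:350],(720,840))[:600],'t2.png')
w=shot('wrist'); save(w[0],'w2.png')
delta((.6157,.046,.09),-162.9)
E
```

```text
22.1819063879737
tcp [ 0.4428 -0.0981  0.1055] yaw -162.5 z [ 0.027  0.009 -1.   ] -> units [-3.41 -8.31  0.86] turn 0.08
```

View pics/w2.png

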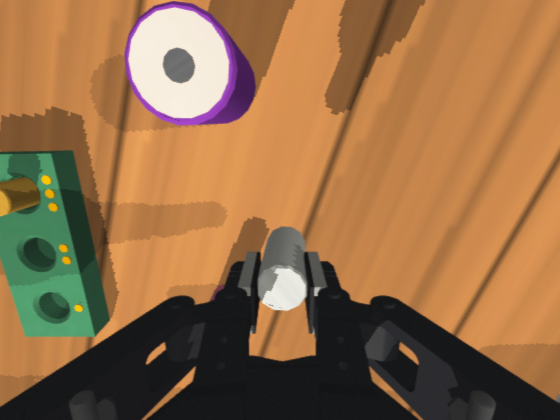

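Emit:
{"method": "move_arm", "body": {
  "steps": [
    [-0.4, -0.9, 0, 0, 1],
    [-0.4, -0.9, 0, 0, 1],
    [-0.4, -0.9, 0, 0, 1],
    [-0.4, -0.9, 0.1, 0, 1],
    [-0.4, -0.9, 0.1, 0, 1]
  ]
}}

```text
time: 6.17
tcp_pos: [0.5339, -0.0161, 0.0977]
ee_rot: [-0.009, 0.805, -0.593, 0.005]
wrist_force: [0.2, -1.0, -1.7]
grip_width: 0.261
```

Emit:
{"method": "move_arm", "body": {
  "steps": [
    [-0.4, -0.9, 0.1, 0, 1],
    [-0.4, -0.9, 0.1, 0, 1],
    [-0.3, -0.9, 0, 0, 1],
    [-0.1, -0.5, 0, 0, 1],
    [0, 0, 0, 0, 1]
  ]
}}

```text
time: 6.58
tcp_pos: [0.6028, 0.0416, 0.0826]
ee_rot: [-0.004, 0.806, -0.592, 0.001]
wrist_force: [-1.4, 0.2, -3.3]
grip_width: 0.263
```

```bash
cat > rk.py <<'E'
from h import *
def rack(cam,n=None):
    w=shot(cam); P=cloud(*w[1:]); im=w[0].astype(int)
    if n: save(w[0],n)
    g=(im[...,1]>im[...,0]+15)&(im[...,1]>im[...,2]+10)&(np.abs(P[...,2]-.024)<.004)&(np.hypot(P[...,0]-.63,P[...,1])<.15)
    p=P[g]; c,s,a=cv2.minAreaRect((p[:,:2]*1000).astype(np.float32)); print(cam,'rack',len(p),np.round(c,1),np.round(s,1),round(a,1),'z',p[:,2].mean().round(4))
    # yellow dots
    y=(im[...,0]>190)&(im[...,2]<110)&(im[...,1]>130)&(np.abs(P[...,2]-.024)<.006)
    k,l,st,ce=cv2.connectedComponentsWithStats((y&(np.hypot(P[...,0]-.63,P[...,1])<.15)).astype(np.uint8))
    for i in range(1,k):
        if st[i,4]>3: print('dot',st[i,4],P[l==i].mean(0).round(4))
    # black pocket: points below top face
    for q,m in (('p1',(.6157,.046)),('p2',(.631,-.004))):
        blob(P,.0,.0195,m,.02,q)
    return w,P
if __name__=='__main__':
    rack('wrist','w3.png'); rack('top'); delta((.6157,.046,.09),-162.9)
E
python3 rk.py
```

```text
wrist rack 18821 [631.9  -2.9] [ 66.1 166.1] 18.7 z 0.0238
dot 133 [ 0.6282 -0.0704  0.0248]
dot 126 [ 0.6247 -0.0599  0.0248]
dot 116 [ 0.6212 -0.0496  0.0247]
dot 6 [ 0.6474 -0.0404  0.0269]
dot 5 [ 0.6439 -0.0411  0.0264]
dot 91 [ 0.61   -0.016   0.0249]
dot 68 [ 0.6068 -0.0056  0.0249]
dot 60 [0.5912 0.0378 0.0249]
p1 890 mean [0.6166 0.0503 0.0073] encl [615.3  47.7] 13.9
p2 1336 mean [ 0.6325 -0.0012  0.0069] encl [632.3  -1.7] 14.5
top rack 672 [630.7  -4.5] [ 67.1 165.5] 18.7 z 0.0234
p1 few 5
p2 79 mean [ 0.6333 -0.0042  0.0075] encl [628.6  -5.2] 17.0
tcp [0.6012 0.0405 0.0826] yaw -162.7 z [ 0.004  0.006 -1.   ] -> units [-0.04 -0.62 -0.29] turn 0.05
```

View pics/w3.png

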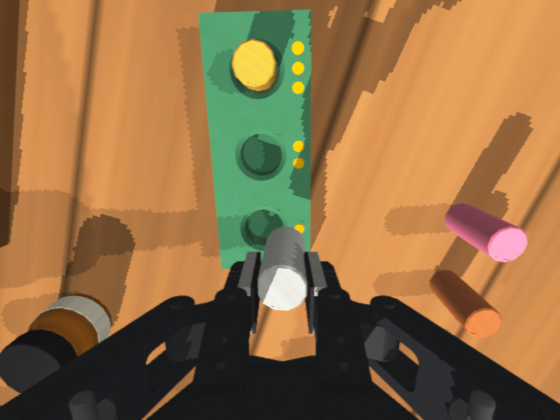

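The wrist view shows the one-dot pocket at (262,228) just ahead of the held slug (285,290). The rack fit, 66.1 × 166.1 mm, matches the given size. Next I'll measure the held slug in the same camera, so the offset is relative.

```bash
cat > held.py <<'E'
from h import *
def held(tgt,w=None):
    w=w or shot('wrist'); P=cloud(*w[1:]); T=tcp(); a=T[:3,2]
    L=(P.reshape(-1,3)-T[:3,3])@T[:3,:3]; im=w[0].reshape(-1,3).astype(int)
    m=(L[:,2]<-.015)&(L[:,2]>-.03)&(np.hypot(L[:,0],L[:,1])<.016)&(w[1].ravel()>0)
    p=L[m]; zt=np.percentile(p[:,2],10); q=p[p[:,2]<zt+.002]
    q=q[np.abs(q[:,1])<.0135]
    c,r=cv2.minEnclosingCircle((q[:,:2]*1000).astype(np.float32)); print('held top tool-frame c',np.round(c,2),'r',round(r,1),'z',zt.round(4),len(q))
    ax=T[:3,:3]@np.array([c[0]/1000,c[1]/1000,zt])+T[:3,3]; foot=ax+a*.055
    print('foot world',foot.round(4)); d=T[:3,:3].T@(np.array(tgt)-foot)/.025; print('units foot->target',d.round(2)); delta(T[:3,3],-161.3)
if __name__=='__main__': held((.6152,.0466,.024))
E
python3 held.py
```

```text
held top tool-frame c [-0.04 -0.02] r 16.0 z -0.0223 1745
foot world [0.6015 0.0404 0.0509]
units foot->target [-0.07 -0.59  1.08]
tcp [0.6013 0.0402 0.0835] yaw -162.7 z [ 0.006  0.006 -1.   ] -> units [0. 0. 0.] turn -0.28
```

Emit:
{"method": "move_arm", "body": {
  "steps": [
    [0, -0.56, 0, 0, 1],
    [-0.05, 0, 0, 0, 1],
    [0, 0, 0.4, 0, 1],
    [0, 0, 0.35, 0, 1],
    [0, 0, 0, 0, 1]
  ]
}}

```text
time: 7.15
tcp_pos: [0.6119, 0.0434, 0.0631]
ee_rot: [-0.004, 0.805, -0.594, 0.0]
wrist_force: [-1.4, 0.3, -2.4]
grip_width: 0.262
```

```bash
python3 - <<'E'
from h import *
delta((.6149,.0463,.0385),-161.3)
w=shot('wrist'); save(w[0],'w4.png'); T=tcp(); L=(cloud(*w[1:])-T[:3,3])@T[:3,:3]
# top of slug: bright low-saturation pixels
im=w[0].astype(int); m=(im.min(-1)>195)&(L[...,2]<-.015)&(np.abs(L[...,1])<.016)&(np.abs(L[...,0])<.02)
q=L[m]; c,r=cv2.minEnclosingCircle((q[:,:2]*1000).astype(np.float32)); print(m.sum(),np.round(c,1),round(r,1),np.median(q[:,2]))
E
```

```text
tcp [0.6119 0.0434 0.0631] yaw -162.8 z [ 0.005  0.006 -1.   ] -> units [-0.07 -0.14  0.99] turn -0.3
1268 [-0.7  0.9] 11.5 -0.02136610059166961
```

Emit:
{"method": "move_arm", "body": {
  "steps": [
    [-0.05, -0.17, 0, 0, 1],
    [0, 0, 0.3, 0, 1],
    [0, 0, 0.3, 0, 1],
    [0, 0, 0.2, 0, 1],
    [0, 0, 0, 0, 1]
  ]
}}

```text
time: 7.62
tcp_pos: [0.6158, 0.0457, 0.0424]
ee_rot: [-0.004, 0.805, -0.594, 0.001]
wrist_force: [0.7, -1.0, -3.6]
grip_width: 0.261
```

```bash
python3 - <<'E'
from h import *
delta((.6149,.0463,.0385),-161.3)
E
```

```text
tcp [0.6158 0.0457 0.0424] yaw -162.8 z [ 0.007  0.006 -1.   ] -> units [-0.03  0.03  0.16] turn -0.3
```

Emit:
{"method": "move_arm", "body": {
  "steps": [
    [0, 0.02, 0.15, 0, 1],
    [0, 0, 0.08, 0, 1],
    [0, 0, 0, 0, 1],
    [0, 0, 0, 0, 1],
    [0, 0, 0, 0, 1]
  ]
}}

```text
time: 8.03
tcp_pos: [0.616, 0.0451, 0.0394]
ee_rot: [-0.004, 0.805, -0.593, 0.002]
wrist_force: [1.3, 0.3, -2.7]
grip_width: 0.258
```

Emit:
{"method": "move_arm", "body": {
  "steps": [
    [0, 0, 0.08, 0, 1],
    [0, 0, 0, 0, 1],
    [0, 0, 0, 0, -1],
    [0, 0, 0, 0, -1],
    [0, 0, 0, 0, -1]
  ]
}}

```text
time: 8.45
tcp_pos: [0.6175, 0.0451, 0.0395]
ee_rot: [-0.006, 0.805, -0.593, 0.004]
wrist_force: [-0.0, 0.8, -1.2]
grip_width: 0.677
```

Emit:
{"method": "move_arm", "body": {
  "steps": [
    [0, 0, 0, 0, -1],
    [0, 0, 0, 0, -1],
    [0, 0, 0, 0, -1],
    [0, 0, -1, 0, -1],
    [0, 0, -1, 0, -1]
  ]
}}

```text
time: 8.87
tcp_pos: [0.6138, 0.0442, 0.0839]
ee_rot: [-0.002, 0.805, -0.593, 0.0]
wrist_force: [0.3, 0.3, 0.4]
grip_width: 1.001
```

Emit:
{"method": "move_arm", "body": {
  "steps": [
    [0, 0, -1, 0, -1],
    [0, 0, -1, 0, -1],
    [0, 0, 0, 0, -1],
    [0, 0, 0, 0, -1],
    [0, 0, 0, 0, -1]
  ]
}}

```text
time: 9.28
tcp_pos: [0.6157, 0.0441, 0.1424]
ee_rot: [-0.005, 0.805, -0.593, 0.003]
wrist_force: [0.9, -0.4, 0.3]
grip_width: 1.001
```

```bash
python3 - <<'E'
from h import *
w=shot('wrist'); save(w[0],'w5.png'); P=cloud(*w[1:])
blob(P,.035,.075,(.6152,.0466),.025,'silver'); blob(P,.05,.06,(.457,.0545),.025,'cop')
delta((.457,.0548,.1),-161.3)
E
```

```text
silver 863 mean [0.6157 0.0426 0.0577] encl [615.1  45. ] 12.1
cop 615 mean [0.4597 0.0542 0.0544] encl [458.1  54.7] 12.3
tcp [0.6154 0.0442 0.1417] yaw -162.8 z [ 0.01   0.003 -1.   ] -> units [-2.28  5.94  1.61] turn -0.29
```

View pics/w5.png

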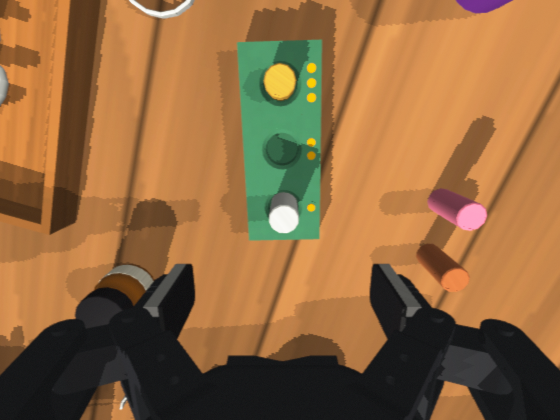

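Silver stands upright in the one-dot pocket at (284,213). Copper, at (443,268), is next.

Emit:
{"method": "move_arm", "body": {
  "steps": [
    [-0.5, 0.9, 0, 0, -1],
    [-0.4, 1, 0, 0, -1],
    [-0.4, 1, 0, 0, -1],
    [-0.4, 1, 0, 0, -1],
    [-0.4, 1, 0, 0, -1]
  ]
}}

```text
time: 9.75
tcp_pos: [0.4782, 0.0567, 0.1308]
ee_rot: [0.002, 0.804, -0.595, -0.001]
wrist_force: [0.6, 0.8, 1.9]
grip_width: 0.997
```

Emit:
{"method": "move_arm", "body": {
  "steps": [
    [-0.2, 0.9, 0, 0, -1],
    [0, 0, 0.5, 0, -1],
    [0, 0, 1, 0, -1],
    [0, 0, 0, 0, -1],
    [0, 0, 0, 0, -1]
  ]
}}

```text
time: 10.17
tcp_pos: [0.4487, 0.0545, 0.0898]
ee_rot: [0.003, 0.805, -0.593, -0.002]
wrist_force: [0.8, -1.4, 1.2]
grip_width: 1.0
```

```bash
python3 - <<'E'
from h import *
w=shot('wrist'); P=cloud(*w[1:])
blob(P,.05,.06,(.457,.0545),.025,'cop')
delta((.4575,.0548,.032),-161.3)
E
```

```text
cop 1058 mean [0.458  0.0542 0.0546] encl [457.8  55.1] 12.0
tcp [0.4483 0.0546 0.0892] yaw -162.8 z [-0.007 -0.002 -1.   ] -> units [ 0.1  -0.37  2.28] turn -0.3
```

Emit:
{"method": "move_arm", "body": {
  "steps": [
    [0.1, -0.37, 0, 0, -1],
    [0, 0, 0.8, 0, -1],
    [0, 0, 0.8, 0, -1],
    [0, 0, 0.6, 0, -1],
    [0, 0, 0, 0, -1]
  ]
}}

```text
time: 10.63
tcp_pos: [0.4616, 0.0552, 0.0373]
ee_rot: [0.002, 0.804, -0.594, -0.0]
wrist_force: [-0.1, -0.7, -1.5]
grip_width: 0.997
```

```bash
python3 - <<'E'
from h import *
delta((.4575,.0548,.032),-161.3)
E
```

```text
tcp [0.4616 0.0552 0.0373] yaw -162.9 z [-0.003 -0.002 -1.   ] -> units [-0.03  0.16  0.21] turn -0.32
```

Emit:
{"method": "move_arm", "body": {
  "steps": [
    [-0.03, 0.16, 0.2, 0, -1],
    [0, 0, 0.05, 0, -1],
    [0, 0, 0, 0, 1],
    [0, 0, 0, 0, 1],
    [0, 0, 0, 0, 1]
  ]
}}

```text
time: 11.05
tcp_pos: [0.4596, 0.055, 0.035]
ee_rot: [0.0, 0.804, -0.594, 0.001]
wrist_force: [0.1, 0.2, -0.2]
grip_width: 0.604
```

Emit:
{"method": "move_arm", "body": {
  "steps": [
    [0, 0, 0, 0, 1],
    [0, 0, 0, 0, 1],
    [0, 0, 0, 0, 1],
    [0, 0, 0, 0, 1],
    [0, 0, 0, 0, 1]
  ]
}}

```text
time: 11.47
tcp_pos: [0.4603, 0.0554, 0.0367]
ee_rot: [-0.001, 0.804, -0.594, 0.002]
wrist_force: [-0.0, 0.4, -1.1]
grip_width: 0.256
```

Emit:
{"method": "move_arm", "body": {
  "steps": [
    [0, 0, -1, 0, 1],
    [0, 0, -1, 0, 1],
    [0, 0, -1, 0, 1],
    [0, 0, -0.5, 0, 1],
    [0, 0, 0, 0, 1]
  ]
}}

```text
time: 11.88
tcp_pos: [0.4572, 0.0545, 0.1233]
ee_rot: [0.003, 0.804, -0.594, -0.001]
wrist_force: [0.9, 0.9, -2.0]
grip_width: 0.258
```

```bash
python3 - <<'E'
from h import *
delta((.6316,-.0030,.1),-161.3)
E
```

```text
tcp [0.4572 0.0545 0.1233] yaw -162.9 z [-0.005 -0.003 -1.   ] -> units [ 4.25 -6.    0.9 ] turn -0.32
```

Emit:
{"method": "move_arm", "body": {
  "steps": [
    [0.7, -1, 0, 0, 1],
    [0.7, -1, 0, 0, 1],
    [0.7, -1, 0, 0, 1],
    [0.7, -1, 0, 0, 1],
    [0.7, -1, 0, 0, 1]
  ]
}}

```text
time: 12.3
tcp_pos: [0.6036, 0.0086, 0.1193]
ee_rot: [0.001, 0.806, -0.592, -0.003]
wrist_force: [0.1, 1.0, -1.5]
grip_width: 0.258
```

Emit:
{"method": "move_arm", "body": {
  "steps": [
    [0.6, -0.8, 0, 0, 1],
    [0.1, -0.1, 0, 0, 1],
    [0, 0, 0, 0, 1],
    [0, 0, 0.3, 0, 1],
    [0, 0, 0, 0, 1]
  ]
}}

```text
time: 12.72
tcp_pos: [0.6312, -0.0042, 0.0989]
ee_rot: [0.006, 0.805, -0.594, -0.008]
wrist_force: [-0.7, 0.2, -2.4]
grip_width: 0.261
```

```bash
python3 - <<'E'
from rk import *
rack('wrist','w6.png')
delta((.6316,-.0030,.068),-161.3)
w=shot('wrist'); T=tcp(); L=(cloud(*w[1:])-T[:3,3])@T[:3,:3]
im=w[0].astype(int); m=(im[...,0]>im[...,2]+50)&(L[...,2]<-.012)&(np.abs(L[...,1])<.016)&(np.abs(L[...,0])<.02)
q=L[m]; q=q[q[:,2]<np.percentile(q[:,2],20)+.002]; c,r=cv2.minEnclosingCircle((q[:,:2]*1000).astype(np.float32)); print(m.sum(),np.round(c,1),round(r,1),np.median(q[:,2]))
E
```

```text
wrist rack 9847 [631.7  -2.8] [ 65.9 165.9] 18.7 z 0.0238
dot 55 [ 0.6282 -0.0705  0.0249]
dot 54 [ 0.6246 -0.0601  0.0248]
dot 46 [ 0.6212 -0.0496  0.0249]
dot 61 [ 0.6098 -0.0162  0.0248]
dot 36 [ 0.6063 -0.0057  0.025 ]
p1 few 0
p2 722 mean [ 0.632  -0.0008  0.0068] encl [631.6  -1.8] 14.0
tcp [ 0.6314 -0.0042  0.1   ] yaw -162.8 z [-0.019 -0.    -1.   ] -> units [-0.03 -0.05  1.28] turn -0.3
1928 [-2.8  1.1] 14.8 -0.017076891332950782
```

Emit:
{"method": "move_arm", "body": {
  "steps": [
    [-0.03, -0.05, 0.4, 0, 1],
    [0, 0, 0.4, 0, 1],
    [0, 0, 0.4, 0, 1],
    [0, 0, 0, 0, 1],
    [0, 0, 0, 0, 1]
  ]
}}

```text
time: 13.23
tcp_pos: [0.6314, -0.0012, 0.0704]
ee_rot: [0.004, 0.806, -0.592, -0.006]
wrist_force: [0.9, -0.5, -0.5]
grip_width: 0.256
```

```bash
python3 - <<'E'
from h import *
delta((.632,-.0027,.043),-161.3)
E
```

```text
tcp [ 0.6314 -0.0012  0.0704] yaw -162.6 z [-0.014  0.001 -1.   ] -> units [ 0.07 -0.02  1.09] turn -0.27
```

Emit:
{"method": "move_arm", "body": {
  "steps": [
    [0.07, -0.02, 0.1, 0, 1],
    [0, 0, 0.3, 0, 1],
    [0, 0, 0.3, 0, 1],
    [0, 0, 0.2, 0, 1],
    [0, 0, 0, 0, 1]
  ]
}}

```text
time: 13.65
tcp_pos: [0.6323, -0.0028, 0.0459]
ee_rot: [0.003, 0.806, -0.592, -0.006]
wrist_force: [-0.0, -0.1, -1.7]
grip_width: 0.261
```

```bash
python3 - <<'E'
from h import *
delta((.632,-.0027,.043),-161.3)
E
```

```text
tcp [ 0.6323 -0.0028  0.0459] yaw -162.6 z [-0.013  0.001 -1.   ] -> units [-0.01  0.01  0.12] turn -0.27
```

Inside the pocket. I'll lower gently until it touches the floor, then release.

Emit:
{"method": "move_arm", "body": {
  "steps": [
    [0, 0, 0.1, 0, 1],
    [0, 0, 0.06, 0, 1],
    [0, 0, 0.06, 0, 1],
    [0, 0, 0, 0, 1],
    [0, 0, 0, 0, 1]
  ]
}}

```text
time: 14.07
tcp_pos: [0.6332, -0.0033, 0.0435]
ee_rot: [0.003, 0.806, -0.592, -0.004]
wrist_force: [-0.8, 0.1, -2.3]
grip_width: 0.254
```

Emit:
{"method": "move_arm", "body": {
  "steps": [
    [0, 0, 0.06, 0, 1],
    [0, 0, 0, 0, 1],
    [0, 0, 0, 0, -1],
    [0, 0, 0, 0, -1],
    [0, 0, 0, 0, -1]
  ]
}}

```text
time: 14.48
tcp_pos: [0.6343, -0.0033, 0.0431]
ee_rot: [0.002, 0.806, -0.592, -0.003]
wrist_force: [0.2, -0.5, -1.2]
grip_width: 0.675
```

Emit:
{"method": "move_arm", "body": {
  "steps": [
    [0, 0, 0, 0, -1],
    [0, 0, 0, 0, -1],
    [0, 0, 0, 0, -1],
    [0, 0, -1, 0, -1],
    [0, 0, -1, 0, -1]
  ]
}}

```text
time: 14.9
tcp_pos: [0.6315, -0.0036, 0.0875]
ee_rot: [0.006, 0.806, -0.592, -0.007]
wrist_force: [1.4, 0.3, 1.0]
grip_width: 1.001
```

Emit:
{"method": "move_arm", "body": {
  "steps": [
    [0, 0, -1, 0, -1],
    [0, 0, -1, 0, -1],
    [0, 0, -1, 0, -1],
    [0, 0, 0, 0, -1],
    [0, 0, 0, 0, -1]
  ]
}}

```text
time: 15.32
tcp_pos: [0.6343, -0.0038, 0.1716]
ee_rot: [0.004, 0.806, -0.592, -0.004]
wrist_force: [-0.8, 0.3, -0.9]
grip_width: 0.998
```

```bash
python3 - <<'E'
from h import *
w=shot('wrist'); save(w[0],'w7.png'); P=cloud(*w[1:]); 
for n,c in (('silver',(.6152,.0466)),('copper',(.632,-.0027))):
    p=blob(P,.035,.075,c,.02,n); print(np.percentile(p[:,2],[50,90,98]).round(4))
    t=p[np.abs(p[:,2]-.061)<.003]; blob(t,.05,.07,c,.02,n+' top')
delta((.491,-.322,.16),-161.3)
E
```

```text
silver 690 mean [0.6162 0.0417 0.0564] encl [614.8  44.7] 12.4
[0.0605 0.0615 0.062 ]
silver top 472 mean [0.6154 0.0442 0.0608] encl [614.6  44.6] 12.4
copper 674 mean [ 0.6319 -0.0055  0.058 ] encl [631.1  -3.5] 12.1
[0.0605 0.0616 0.0621]
copper top 539 mean [ 0.6314 -0.0039  0.0607] encl [631.   -3.5] 12.0
tcp [ 0.6346 -0.004   0.1724] yaw -162.6 z [-0.01  -0.002 -1.   ] -> units [10.42  9.28  0.57] turn -0.26
```

View pics/w7.png

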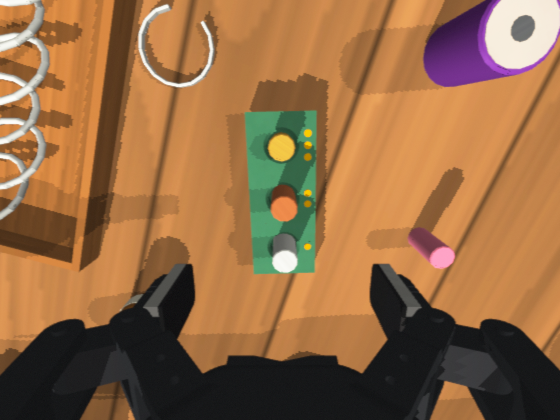

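Both slugs are upright with their tops at 0.061 m, which is 0.006 floor + 0.055, so they are fully home. Next is the flask.

Emit:
{"method": "move_arm", "body": {
  "steps": [
    [1, 0.9, 0, 0, -1],
    [1, 0.9, 0, 0, -1],
    [1, 0.9, 0, 0, -1],
    [1, 0.9, 0, 0, -1],
    [1, 0.9, 0, 0, -1]
  ]
}}

```text
time: 15.78
tcp_pos: [0.563, -0.1563, 0.1678]
ee_rot: [0.005, 0.809, -0.588, -0.006]
wrist_force: [0.9, -0.2, -0.3]
grip_width: 1.001
```

Emit:
{"method": "move_arm", "body": {
  "steps": [
    [1, 0.9, 0, 0, -1],
    [1, 0.9, 0, 0, -1],
    [1, 0.9, 0, 0, -1],
    [1, 0.9, 0, 0, -1],
    [1, 0.8, 0, 0, -1]
  ]
}}

```text
time: 16.2
tcp_pos: [0.4905, -0.3153, 0.1644]
ee_rot: [0.006, 0.809, -0.588, -0.009]
wrist_force: [1.0, -0.6, 0.1]
grip_width: 0.999
```

Emit:
{"method": "move_arm", "body": {
  "steps": [
    [0.2, 0.1, 0, 0, -1],
    [0, 0, 0, 0, -1],
    [0, 0, 0, 0, -1],
    [0, 0, 0, 0, -1],
    [0, 0, 0, 0, -1]
  ]
}}

```text
time: 16.62
tcp_pos: [0.4857, -0.3247, 0.1605]
ee_rot: [0.007, 0.807, -0.59, -0.011]
wrist_force: [0.6, 0.4, -0.1]
grip_width: 0.997
```

```bash
python3 - <<'E'
from h import *
w=shot('wrist'); P=cloud(*w[1:]); T=tcp()
blob(P,.1,.112,(.491,-.322),.05,'flask'); delta((.4915,-.322,.061))
E
```

```text
flask 4634 mean [ 0.4936 -0.3243  0.1062] encl [ 492.9 -322.4] 28.1
tcp [ 0.4858 -0.3245  0.1605] yaw -162.3 z [-0.027  0.002 -1.   ] -> units [ 0.01 -0.35  3.97] turn 0
```

Emit:
{"method": "move_arm", "body": {
  "steps": [
    [0.02, -0.38, 0, 0, -1],
    [0, 0, 0.8, 0, -1],
    [0, 0, 0.8, 0, -1],
    [0, 0, 0.8, 0, -1],
    [0, 0, 0, 0, -1]
  ]
}}

```text
time: 17.08
tcp_pos: [0.4991, -0.3178, 0.1001]
ee_rot: [0.006, 0.809, -0.588, -0.009]
wrist_force: [-0.2, 0.3, -1.0]
grip_width: 1.003
```

```bash
python3 - <<'E'
from h import *
delta((.4922,-.322,.061))
E
```

```text
tcp [ 0.4991 -0.3178  0.1001] yaw -162.0 z [-0.022  0.001 -1.   ] -> units [0.09 0.28 1.57] turn 0
```

Emit:
{"method": "move_arm", "body": {
  "steps": [
    [0.09, 0.28, 0.1, 0, -1],
    [0, 0, 0.6, 0, -1],
    [0, 0, 0.6, 0, -1],
    [0, 0, 0.2, 0, -1],
    [0, 0, 0, 0, -1]
  ]
}}

```text
time: 17.5
tcp_pos: [0.4953, -0.322, 0.0667]
ee_rot: [0.006, 0.811, -0.586, -0.006]
wrist_force: [-0.1, 0.7, 0.4]
grip_width: 1.001
```

```bash
python3 - <<'E'
from h import *
delta((.4922,-.322,.061))
E
```

```text
tcp [ 0.4953 -0.322   0.0667] yaw -161.7 z [-0.017 -0.003 -1.   ] -> units [-0.04  0.11  0.23] turn 0
```

Emit:
{"method": "move_arm", "body": {
  "steps": [
    [-0.04, 0.11, 0.23, 0, -1],
    [0, 0, 0, 0, -1],
    [0, 0, 0, 0, 1],
    [0, 0, 0, 0, 1],
    [0, 0, 0, 0, 1]
  ],
  "grip_force": 100
}}

```text
time: 17.92
tcp_pos: [0.4939, -0.3232, 0.0661]
ee_rot: [0.006, 0.811, -0.585, -0.003]
wrist_force: [-0.1, -0.5, -0.6]
grip_width: 0.637
```

Emit:
{"method": "move_arm", "body": {
  "steps": [
    [0, 0, 0, 0, 1],
    [0, 0, 0, 0, 1],
    [0, 0, 0, 0, 1],
    [0, 0, 0, 0, 1],
    [0, 0, -0.4, 0, 1]
  ]
}}

```text
time: 18.33
tcp_pos: [0.4924, -0.3219, 0.0732]
ee_rot: [0.006, 0.811, -0.586, -0.006]
wrist_force: [-0.4, 0.8, -5.8]
grip_width: 0.632
```

Emit:
{"method": "move_arm", "body": {
  "steps": [
    [0, 0, -1, 0, 1],
    [0, 0, -1, 0, 1],
    [0, 0, -1, 0, 1],
    [0, 0, -1, 0, 1],
    [0, 0, 0, 0, 1]
  ]
}}

```text
time: 18.75
tcp_pos: [0.4916, -0.3203, 0.1751]
ee_rot: [0.007, 0.81, -0.586, -0.011]
wrist_force: [0.3, -0.5, -2.3]
grip_width: 0.634
```

```bash
python3 - <<'E'
from h import *
w=shot('wrist'); save(w[0],'w8.png'); T=tcp(); L=(cloud(*w[1:])-T[:3,3])@T[:3,:3]
im=w[0].astype(int); m=(im.min(-1)>170)&(L[...,2]<-.02)&(np.hypot(L[...,0],L[...,1])<.04)
q=L[m];print('flask top local z',np.percentile(q[:,2],[5,50]).round(4)); c,r=cv2.minEnclosingCircle((q[:,:2]*1000).astype(np.float32)); print(len(q),np.round(c,1),r)
delta((.5367,.3105,.165))
E
```

```text
flask top local z [-0.0445 -0.0436]
8013 [-1.8  2.8] 29.461416244506836
tcp [ 0.491  -0.3195  0.1721] yaw -161.7 z [-0.027  0.004 -1.   ] -> units [-23.35  -9.65   0.34] turn 0
```

View pics/w8.png

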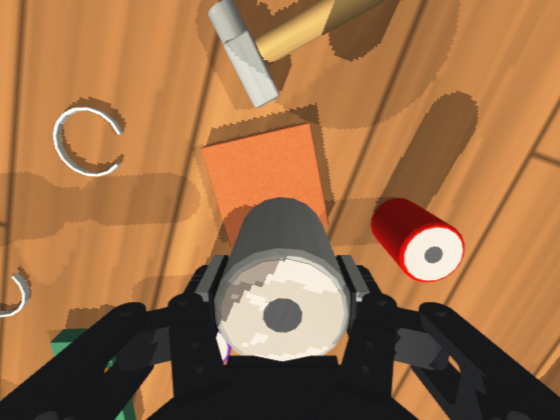

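The flask is held, with its hole at (282,315), and the tile is empty. The foot clears the purple flask by about 35 mm. I'll carry it across.

Emit:
{"method": "move_arm", "body": {
  "steps": [
    [-0.6, -0.2, -0.2, 0, 1],
    [-1, -0.4, -0.2, 0, 1],
    [-1, -0.4, 0, 0, 1],
    [-1, -0.4, 0, 0, 1],
    [-1, -0.4, 0, 0, 1]
  ]
}}

```text
time: 19.22
tcp_pos: [0.494, -0.194, 0.1724]
ee_rot: [0.008, 0.808, -0.589, -0.02]
wrist_force: [0.4, 0.2, -4.4]
grip_width: 0.633
```

Emit:
{"method": "move_arm", "body": {
  "steps": [
    [-1, -0.4, 0, 0, 1],
    [-1, -0.4, 0, 0, 1],
    [-1, -0.4, 0, 0, 1],
    [-1, -0.4, 0, 0, 1],
    [-1, -0.4, 0, 0, 1]
  ]
}}

```text
time: 19.63
tcp_pos: [0.4982, -0.0518, 0.1624]
ee_rot: [0.011, 0.807, -0.59, -0.028]
wrist_force: [1.9, -0.3, -5.1]
grip_width: 0.637
```

Emit:
{"method": "move_arm", "body": {
  "steps": [
    [-1, -0.4, 0, 0, 1],
    [-1, -0.4, 0, 0, 1],
    [-1, -0.4, 0, 0, 1],
    [-1, -0.4, 0, 0, 1],
    [-1, -0.4, 0, 0, 1]
  ]
}}

```text
time: 20.05
tcp_pos: [0.502, 0.0897, 0.153]
ee_rot: [0.016, 0.807, -0.589, -0.034]
wrist_force: [1.0, -0.5, -4.5]
grip_width: 0.63
```

```bash
python3 - <<'E'
from h import *
delta((.5367,.3105,.165)); print(telemetry.sense()['qpos'])
E
```

```text
tcp [0.502  0.0897 0.153 ] yaw -162.2 z [-0.073  0.015 -0.997] -> units [-8.01 -3.98 -0.45] turn 0
[ 0.53526355 -0.13093362 -0.20682144 -0.0499235  -1.55073264 -0.22378064]
```

The tool tilt has crept to 4° during the carry. I'll test whether vertical strokes undo it before going on.

Emit:
{"method": "move_arm", "body": {
  "steps": [
    [0, 0, -1, 0, 1],
    [0, 0, -1, 0, 1],
    [0, 0, -1, 0, 1],
    [0, 0, 0, 0, 1],
    [0, 0, 0, 0, 1]
  ]
}}

```text
time: 20.47
tcp_pos: [0.5028, 0.0952, 0.2167]
ee_rot: [0.023, 0.809, -0.586, -0.042]
wrist_force: [-0.9, 0.7, -6.4]
grip_width: 0.631
```

Emit:
{"method": "move_arm", "body": {
  "steps": [
    [0, 0, 1, 0, 1],
    [0, 0, 1, 0, 1],
    [0, 0, 1, 0, 1],
    [0, 0, 0, 0, 1],
    [0, 0, 0, 0, 1]
  ]
}}

```text
time: 20.88
tcp_pos: [0.492, 0.0948, 0.1312]
ee_rot: [0.027, 0.808, -0.587, -0.045]
wrist_force: [0.3, -0.1, -3.6]
grip_width: 0.636
```

```bash
python3 - <<'E'
from h import *
delta((.5367,.3105,.165))
E
```

```text
tcp [0.492  0.0948 0.1312] yaw -161.8 z [-0.104  0.01  -0.995] -> units [-7.7  -4.24 -1.45] turn 0
```

Emit:
{"method": "move_arm", "body": {
  "steps": [
    [0, 0, 0, 1, 1],
    [0, 0, 0, 1, 1],
    [0, 0, 0, 1, 1],
    [0, 0, 0, 1, 1],
    [0, 0, 0, 0, 1]
  ]
}}

```text
time: 21.3
tcp_pos: [0.4919, 0.0938, 0.1324]
ee_rot: [-0.035, -0.688, 0.724, 0.039]
wrist_force: [0.3, 0.6, -5.0]
grip_width: 0.63
```

```bash
python3 - <<'E'
from h import *
delta((.5367,.3105,.165))
E
```

```text
tcp [0.4919 0.0938 0.1324] yaw 177.1 z [-0.105  0.008 -0.994] -> units [-8.75 -1.21 -1.41] turn 0
```

Emit:
{"method": "move_arm", "body": {
  "steps": [
    [-0.4, 0, 0, 0, 1],
    [-0.4, 0, 0, 0, 1],
    [-0.4, 0, 0, 0, 1],
    [-0.4, 0, 0, 0, 1],
    [-0.4, 0, 0, 0, 1]
  ]
}}

```text
time: 21.72
tcp_pos: [0.4955, 0.1467, 0.1352]
ee_rot: [-0.034, -0.69, 0.722, 0.039]
wrist_force: [0.1, 0.3, -5.6]
grip_width: 0.633
```

```bash
python3 - <<'E'
from h import *
delta((.5367,.3105,.165))
E
```

```text
tcp [0.4955 0.1467 0.1352] yaw 177.5 z [-0.102  0.009 -0.995] -> units [-6.62 -1.23 -1.29] turn 0
```

Emit:
{"method": "move_arm", "body": {
  "steps": [
    [0, 0, 0.1, 0, 1],
    [0, 0, 0.1, 0, 1],
    [0, 0, 0.1, 0, 1],
    [0, 0, 0.1, 0, 1],
    [0, 0, 0.1, 0, 1]
  ]
}}

```text
time: 22.13
tcp_pos: [0.494, 0.1506, 0.1217]
ee_rot: [-0.034, -0.693, 0.72, 0.039]
wrist_force: [0.1, 0.1, -4.6]
grip_width: 0.633
```

```bash
python3 - <<'E'
from h import *
delta((.5367,.3105,.165))
E
```

```text
tcp [0.494  0.1506 0.1217] yaw 177.8 z [-0.102  0.009 -0.995] -> units [-6.46 -1.28 -1.84] turn 0
```

Slow rows stop the drift, and even win a little back. I'll go slowly to the head.

Emit:
{"method": "move_arm", "body": {
  "steps": [
    [-0.4, 0, -0.3, 0, 1],
    [-0.4, 0, -0.3, 0, 1],
    [-0.4, 0, -0.3, 0, 1],
    [-0.4, 0, -0.3, 0, 1],
    [-0.4, 0, -0.3, 0, 1]
  ]
}}

```text
time: 22.55
tcp_pos: [0.4994, 0.2018, 0.16]
ee_rot: [-0.036, -0.691, 0.721, 0.039]
wrist_force: [-0.3, 0.3, -4.8]
grip_width: 0.637
```

Emit:
{"method": "move_arm", "body": {
  "steps": [
    [-0.3, -0.1, 0, 0, 1],
    [-0.3, -0.1, 0, 0, 1],
    [-0.3, -0.1, 0, 0, 1],
    [-0.3, -0.1, 0, 0, 1],
    [-0.3, -0.1, 0, 0, 1]
  ]
}}

```text
time: 22.97
tcp_pos: [0.5157, 0.245, 0.1623]
ee_rot: [-0.033, -0.692, 0.72, 0.039]
wrist_force: [0.5, 0.1, -4.5]
grip_width: 0.632
```

```bash
python3 - <<'E'
from h import *
delta((.5367,.3105,.165))
E
```

```text
tcp [0.5157 0.245  0.1623] yaw 177.8 z [-0.101  0.01  -0.995] -> units [-2.65 -0.72 -0.17] turn 0
```

Emit:
{"method": "move_arm", "body": {
  "steps": [
    [-0.1, -0.2, 0, 0, 1],
    [-0.1, -0.2, 0, 0, 1],
    [-0.1, -0.2, 0, 0, 1],
    [-0.1, -0.2, 0, 0, 1],
    [-0.1, -0.2, 0, 0, 1]
  ]
}}

```text
time: 23.38
tcp_pos: [0.5431, 0.2583, 0.1575]
ee_rot: [-0.035, -0.692, 0.72, 0.039]
wrist_force: [0.9, -1.4, -4.4]
grip_width: 0.633
```

```bash
python3 - <<'E'
from h import *
delta((.5367,.3105,.165))
E
```

```text
tcp [0.5431 0.2583 0.1575] yaw 177.8 z [-0.104  0.008 -0.995] -> units [-2.08  0.36 -0.25] turn 0
```

Slow travel keeps the tilt steady at 6° in world x. Plan: turn the jaws perpendicular to that tilt, so the pads stay vertical. Then seat the flask in the ring, let it settle upright, regrip and press.

Emit:
{"method": "move_arm", "body": {
  "steps": [
    [0, 0, 0, -1, 1],
    [0, 0, 0, -1, 1],
    [0, 0, 0, -1, 1],
    [0, 0, 0, -1, 1],
    [0, 0, 0, -1, 1]
  ]
}}

```text
time: 23.8
tcp_pos: [0.5461, 0.2575, 0.1556]
ee_rot: [0.026, 0.835, -0.547, -0.046]
wrist_force: [-0.1, -0.1, -4.8]
grip_width: 0.633
```

Emit:
{"method": "move_arm", "body": {
  "steps": [
    [0, 0, 0, -1, 1],
    [0, 0, 0, -1, 1],
    [0, 0, 0, -1, 1],
    [0, 0, 0, -1, 1],
    [0, 0, 0, -1, 1]
  ]
}}

```text
time: 24.22
tcp_pos: [0.5483, 0.2565, 0.1548]
ee_rot: [0.016, 0.938, -0.344, -0.051]
wrist_force: [1.7, -0.3, -5.2]
grip_width: 0.633
```

Emit:
{"method": "move_arm", "body": {
  "steps": [
    [0, 0, 0, -1, 1],
    [0, 0, 0, -1, 1],
    [0, 0, 0, -1, 1],
    [0, 0, 0, -1, 1],
    [0, 0, 0, -1, 1]
  ]
}}

```text
time: 24.63
tcp_pos: [0.5505, 0.2554, 0.1541]
ee_rot: [0.004, 0.991, -0.123, -0.053]
wrist_force: [0.6, 0.3, -4.7]
grip_width: 0.635
```

```bash
python3 - <<'E'
from h import *
print(telemetry.sense()['qpos'])
delta((.5372,.311,.15),-94.4)
for cam in ('top','scene','wrist'):
    w=shot(cam); P=cloud(*w[1:]); im=w[0].astype(int)
    save(w[0],cam+'9.png')
    p=P.reshape(-1,3); i=im.reshape(-1,3)
    m=(i[:,2]>i[:,0]+30)&(np.abs(p[:,2]-.034)<.005)&(np.hypot(p[:,0]-.537,p[:,1]-.311)<.075)
    q=p[m]
    if len(q)>20: c,r=cv2.minEnclosingCircle((q[:,:2]*1000).astype(np.float32)); print(cam,'housing',len(q),np.round(c,1),round(r,1))
    m=(np.abs(p[:,2]-.0655)<.0025)&(np.hypot(p[:,0]-.537,p[:,1]-.311)<.05)
    q=p[m]
    if len(q)>20: c,r=circ(q); print(cam,'rim',len(q),c.round(4),r.round(4))
E
```

```text
[ 0.71893349  0.15022947  0.08506265 -0.07396389 -1.58284598  0.60738792]
tcp [0.5505 0.2554 0.1541] yaw -104.1 z [-0.107  0.005 -0.994] -> units [-1.04 -2.03  0.23] turn -1.93
top housing 246 [535.2 310. ] 59.5
top rim 115 [0.5352 0.3107] 0.0377
scene housing 484 [541.6 312.4] 59.1
scene rim 282 [0.538  0.3105] 0.0383
wrist housing 1850 [538.8 311.6] 59.1
wrist rim 1090 [0.5375 0.312 ] 0.0381
```

Emit:
{"method": "move_arm", "body": {
  "steps": [
    [0, 0, 0, -1, 1],
    [0, 0, 0, -0.9, 1],
    [-0.1, -0.4, 0, 0, 1],
    [-0.1, -0.4, 0, 0, 1],
    [-0.1, -0.4, 0, 0, 1]
  ]
}}

```text
time: 25.2
tcp_pos: [0.5467, 0.2858, 0.1549]
ee_rot: [0.0, 0.997, -0.05, -0.053]
wrist_force: [-0.4, 1.8, -5.2]
grip_width: 0.635
```

Emit:
{"method": "move_arm", "body": {
  "steps": [
    [-0.1, -0.4, 0.1, 0, 1],
    [0, -0.3, 0.1, 0, 1],
    [0, -0.2, 0.1, 0, 1],
    [0, 0, 0, 0, 1],
    [0, 0, 0, 0, 1]
  ]
}}

```text
time: 25.62
tcp_pos: [0.5444, 0.315, 0.1458]
ee_rot: [0.001, 0.997, -0.051, -0.054]
wrist_force: [0.4, 0.5, -4.5]
grip_width: 0.635
```

```bash
python3 - <<'E'
from h import *
delta((.542,.3113,.105),-94.4)
E
```

```text
tcp [0.5444 0.315  0.1458] yaw -95.8 z [-0.107  0.004 -0.994] -> units [0.1  0.15 1.63] turn -0.28
```

Emit:
{"method": "move_arm", "body": {
  "steps": [
    [0.1, 0.15, 0.2, 0, 1],
    [0, 0, 0.3, 0, 1],
    [0, 0, 0.3, 0, 1],
    [0, 0, 0.2, 0, 1],
    [0, 0, 0, 0, 1]
  ]
}}

```text
time: 26.03
tcp_pos: [0.5438, 0.3092, 0.1174]
ee_rot: [0.001, 0.997, -0.052, -0.054]
wrist_force: [0.6, 0.1, -5.6]
grip_width: 0.632
```

```bash
python3 - <<'E'
from h import *
delta((.542,.3113,.0925),-94.4)
E
```

```text
tcp [0.5438 0.3092 0.1174] yaw -95.9 z [-0.108  0.004 -0.994] -> units [ 0.03 -0.08  1.  ] turn -0.31
```

Emit:
{"method": "move_arm", "body": {
  "steps": [
    [0.03, -0.08, 0.2, 0, 1],
    [0, 0, 0.2, 0, 1],
    [0, 0, 0.2, 0, 1],
    [0, 0, 0.1, 0, 1],
    [0, 0, 0, 0, 1]
  ]
}}

```text
time: 26.45
tcp_pos: [0.5427, 0.3107, 0.0976]
ee_rot: [0.001, 0.997, -0.052, -0.054]
wrist_force: [-1.5, 0.5, -5.1]
grip_width: 0.632
```

```bash
python3 - <<'E'
from h import *
delta((.542,.3113,.0925),-94.4); print(telemetry.sense()['wrist_force'])
E
```

```text
tcp [0.5427 0.3107 0.0976] yaw -96.0 z [-0.109  0.003 -0.994] -> units [-0.01 -0.02  0.21] turn -0.31
[-1.45388044  0.52119004 -5.08545913]
```

Emit:
{"method": "move_arm", "body": {
  "steps": [
    [0, 0, 0.12, 0, 1],
    [0, 0, 0.08, 0, 1],
    [0, 0, 0.05, 0, 1],
    [0, 0, 0, 0, 1],
    [0, 0, 0, 0, 1]
  ]
}}

```text
time: 26.87
tcp_pos: [0.5431, 0.311, 0.0959]
ee_rot: [0.0, 0.997, -0.052, -0.052]
wrist_force: [-0.1, -0.1, -3.6]
grip_width: 0.635
```

```bash
python3 - <<'E'
from h import *
delta((.542,.3113,.0925),-94.4); print(telemetry.sense()['wrist_force'])
E
```

```text
tcp [0.5431 0.311  0.0959] yaw -95.9 z [-0.104  0.005 -0.995] -> units [-0.03 -0.01  0.14] turn -0.3
[-0.09566767 -0.13934117 -3.60136607]
```

Emit:
{"method": "move_arm", "body": {
  "steps": [
    [0, 0, 0, 0, -1],
    [0, 0, 0, 0, -1],
    [0, 0, 0, 0, -1],
    [0, 0, 0, 0, -1],
    [0, 0, 0, 0, -1]
  ]
}}

```text
time: 27.28
tcp_pos: [0.545, 0.312, 0.0979]
ee_rot: [-0.001, 0.997, -0.052, -0.05]
wrist_force: [-0.1, -0.1, 0.1]
grip_width: 1.001
```

```bash
cat > fl.py <<'E'
from h import *
w=shot('wrist'); save(w[0],'wf.png'); P=cloud(*w[1:]); im=w[0].astype(int)
m=(im.min(-1)>150)&(P[...,2]>.1)&(np.hypot(P[...,0]-.5375,P[...,1]-.3115)<.045)
q=P[m]; c,r=cv2.minEnclosingCircle((q[:,:2]*1000).astype(np.float32))
A=np.c_[q[:,:2]-q[:,:2].mean(0),np.ones(len(q))]; s=np.linalg.lstsq(A,q[:,2],rcond=None)[0]
print('flask top',len(q),np.round(c,1),round(r,1),'z',np.median(q[:,2]).round(4),'slope',s[:2].round(3))
delta((.536,.3115,.09),-94.4); t=telemetry.sense(); print(t['wrist_force'],t['grip_width'],t['time'])
E
python3 fl.py
```

```text
flask top 3954 [538.2 312.8] 27.8 z 0.1344 slope [-0.148 -0.061]
tcp [0.545  0.312  0.0979] yaw -95.9 z [-0.099  0.008 -0.995] -> units [-0.32  0.06  0.35] turn -0.3
[-0.27160684  0.03564678 -0.06396936] 1.0006113118680673 27.3333
```

View pics/wf.png

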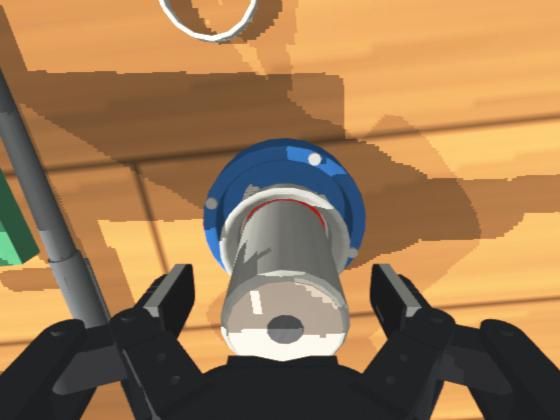

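The flask stands free in the ring. Its top is at 0.134 m (44 + 90 mm), centred on the ring, with the hole at (285,328) between the open pads. Next I regrip.

Emit:
{"method": "move_arm", "body": {
  "steps": [
    [0, 0, 0, -0.3, -1],
    [-0.3, 0.05, 0.1, 0, -1],
    [0, 0, 0.2, 0, -1],
    [0, 0, 0.1, 0, -1],
    [0, 0, 0, 0, -1]
  ]
}}

```text
time: 27.75
tcp_pos: [0.5356, 0.3115, 0.0879]
ee_rot: [-0.002, 0.998, -0.039, -0.049]
wrist_force: [-0.7, 0.5, -0.9]
grip_width: 1.002
```

```bash
python3 fl.py
```

```text
flask top 5423 [538.4 312.8] 27.6 z 0.1341 slope [-0.185 -0.184]
tcp [0.5357 0.3115 0.088 ] yaw -94.5 z [-0.098  0.008 -0.995] -> units [ 0.   -0.   -0.08] turn -0.01
[-0.93070678  0.12038113  0.35548921] 1.0022857359554114 27.8
```

Emit:
{"method": "move_arm", "body": {
  "steps": [
    [0, 0, 0, 0, 1],
    [0, 0, 0, 0, 1],
    [0, 0, 0, 0, 1],
    [0, 0, 0, 0, 1],
    [0, 0, 0, 0, 1]
  ],
  "grip_force": 120
}}

```text
time: 28.22
tcp_pos: [0.5359, 0.3116, 0.0887]
ee_rot: [-0.002, 0.998, -0.039, -0.049]
wrist_force: [-1.3, -0.9, 0.8]
grip_width: 0.635
```

Emit:
{"method": "move_arm", "body": {
  "steps": [
    [0, 0, 0, 0, 1],
    [0.01, 0, 0.1, 0, 1],
    [0.01, 0, 0.1, 0, 1],
    [0.01, 0, 0.1, 0, 1],
    [0, 0, 0, 0, 1]
  ]
}}

```text
time: 28.63
tcp_pos: [0.536, 0.3116, 0.0826]
ee_rot: [-0.002, 0.998, -0.039, -0.049]
wrist_force: [-2.3, -0.1, 5.3]
grip_width: 0.635
```

```bash
python3 fl.py
```

```text
flask top 9556 [542.8 311.6] 31.2 z 0.1282 slope [-0.113 -0.084]
tcp [0.536  0.3116 0.0829] yaw -94.5 z [-0.097  0.008 -0.995] -> units [-0.03  0.   -0.28] turn -0.01
[-3.75564933  0.39413398  5.86223574] 0.6315070246890075 28.6833
```

Emit:
{"method": "move_arm", "body": {
  "steps": [
    [0.01, 0, 0.12, 0, 1],
    [0.01, 0, 0.12, 0, 1],
    [0.01, 0, 0.12, 0, 1],
    [0.01, 0, 0.12, 0, 1],
    [0, 0, 0, 0, 1]
  ]
}}

```text
time: 29.1
tcp_pos: [0.536, 0.3116, 0.0763]
ee_rot: [-0.002, 0.998, -0.038, -0.047]
wrist_force: [-4.8, -1.0, 8.6]
grip_width: 0.628
```

```bash
python3 fl.py
```

```text
flask top 9539 [543.6 311.6] 31.2 z 0.1219 slope [-0.086 -0.056]
tcp [0.5361 0.3116 0.0769] yaw -94.4 z [-0.094  0.009 -0.996] -> units [-0.05  0.   -0.52] turn -0.0
[-5.77376094 -0.02173644  9.4821691 ] 0.6353831379345948 29.15
```

Emit:
{"method": "move_arm", "body": {
  "steps": [
    [-0.04, 0, 0.2, 0, 1],
    [-0.02, 0, 0.2, 0, 1],
    [0, 0, 0.2, 0, 1],
    [0, 0, 0.2, 0, 1],
    [0, 0, 0.2, 0, 1]
  ]
}}

```text
time: 29.57
tcp_pos: [0.5363, 0.3115, 0.0706]
ee_rot: [-0.003, 0.999, -0.037, -0.04]
wrist_force: [-11.2, -3.0, 23.9]
grip_width: 0.635
```

```bash
python3 fl.py
```

```text
flask top 9493 [542.9 311.5] 31.4 z 0.1163 slope [-0.058 -0.031]
tcp [0.5363 0.3115 0.0706] yaw -94.2 z [-0.079  0.01  -0.997] -> units [-0.07 -0.   -0.77] turn 0.03
[-10.88698025  -3.09697736  24.59439297] 0.6315205259244572 29.6167
```

Emit:
{"method": "move_arm", "body": {
  "steps": [
    [0, 0, 0, 0, 1],
    [0, 0, 0, 0, 1],
    [0, 0, 0, 0, 1],
    [0, 0, 0, 0, 1],
    [0, 0, 0, 0, 1]
  ]
}}

```text
time: 30.03
tcp_pos: [0.5355, 0.3115, 0.0804]
ee_rot: [-0.004, 0.999, -0.036, -0.038]
wrist_force: [-3.3, -0.7, 6.4]
grip_width: 0.633
```

```bash
python3 fl.py; python3 - <<'E'
from h import *
a=shot('scene'); save(cv2.resize(a[0],(784,588)),'end.png'); P=cloud(*a[1:])
b=shot('top');Q=cloud(*b[1:])
for n,c in (('silver',(.615,.0455)),('copper',(.632,-.003))): blob(Q,.055,.068,c,.02,n)
E
```

```text
flask top 9646 [541.8 311.5] 31.2 z 0.1261 slope [-0.097 -0.076]
tcp [0.5356 0.3115 0.0807] yaw -94.1 z [-0.076  0.011 -0.997] -> units [-0.01 -0.   -0.37] turn 0.06
[-3.94743963 -1.21702034  7.2716054 ] 0.6374689719541027 30.0833
silver 60 mean [0.613  0.0442 0.0602] encl [613.  44.] 12.0
copper 62 mean [ 0.6291 -0.0042  0.0603] encl [629.6  -4.5] 12.0
```

View pics/end.png

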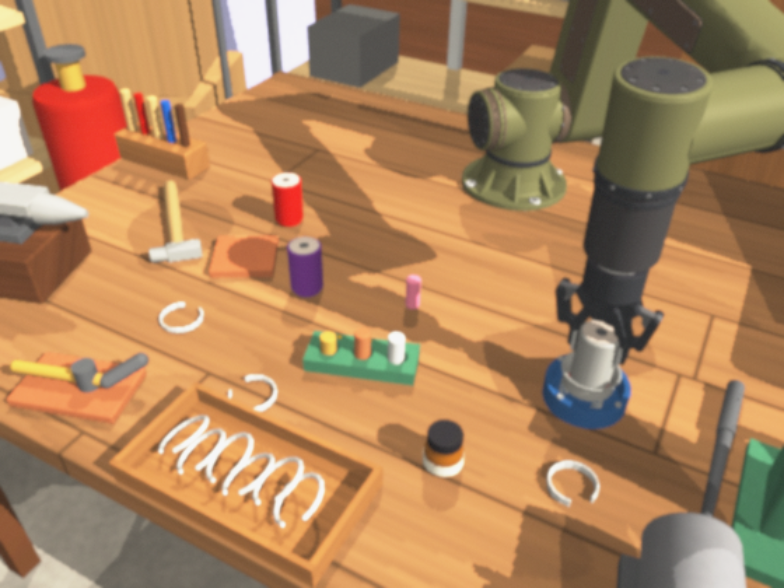

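Zero rows re-base on the measured pose, so the spring lifts the flask. The last row has to be a push, and the arm then holds that target. I'll press again and end on pushing rows.

Emit:
{"method": "move_arm", "body": {
  "steps": [
    [-0.02, 0, 0.2, 0, 1],
    [-0.02, 0, 0.2, 0, 1],
    [-0.02, 0, 0.2, 0, 1],
    [-0.02, 0, 0.2, 0, 1],
    [-0.02, 0, 0.2, 0, 1]
  ]
}}

```text
time: 30.6
tcp_pos: [0.5358, 0.3114, 0.0707]
ee_rot: [-0.005, 0.999, -0.035, -0.031]
wrist_force: [-11.5, -3.3, 27.2]
grip_width: 0.637
```

```bash
for i in 1 2 3 4; do python3 fl.py; done
```

```text
flask top 9577 [541.8 311.2] 31.4 z 0.1165 slope [-0.048 -0.03 ]
tcp [0.5357 0.3115 0.0708] yaw -94.0 z [-0.062  0.013 -0.998] -> units [-0.04 -0.01 -0.77] turn 0.08
[-8.83813076 -2.85499879 23.19390285] 0.6346769567247467 30.65
flask top 9603 [542.  311.3] 31.3 z 0.1166 slope [-0.047 -0.032]
tcp [0.5356 0.3115 0.0708] yaw -94.0 z [-0.062  0.013 -0.998] -> units [-0.03 -0.01 -0.77] turn 0.08
[-8.97572258 -3.17062384 22.87567032] 0.6354723633015368 30.7
flask top 9592 [542.2 311. ] 31.5 z 0.1166 slope [-0.046 -0.031]
tcp [0.5357 0.3115 0.0708] yaw -94.0 z [-0.062  0.013 -0.998] -> units [-0.04 -0.01 -0.77] turn 0.08
[-9.79093612 -3.79033407 22.31270066] 0.6290468925203642 30.75
flask top 9598 [541.7 311.3] 31.3 z 0.1166 slope [-0.047 -0.031]
tcp [0.5357 0.3115 0.0708] yaw -94.0 z [-0.062  0.013 -0.998] -> units [-0.03 -0.01 -0.77] turn 0.08
[-9.17960164 -2.25871688 23.54081271] 0.6340705178260264 30.8
```

```bash
python3 -c "
from h import *
print(bot.finish_job())"
```

```text
the job is handed in; nothing more can be done
None
```

The job is handed in at about 31 s on the robot's clock. The hand-in reports no verdict.

- **Slugs:** silver went into the one-dot pocket first and was released, then copper into the two-dot pocket. Both stand upright with tops at about 0.061 m, which is fully home.
- **Flask:** it went into the sprung ring and is still gripped with a 120 N grip setting. I pressed it until its top dropped from 0.134 to 0.1165 m, about 17.5 of the 18 mm travel. The push held at about 23 N over four readings.
- **Bystanders:** the last picture shows the brass slug, bangles, jar and look-alikes where they started. I checked these by eye only.

Some things did not go cleanly:

- **Tool tilt:** the tool drifted to about 6° of tilt while carrying the flask. I set the flask down in the ring, let it stand upright and gripped it again with the jaws across the tilt.
- **First press:** it sprang back during a hold, so I pressed again and ended on a pushing move.
- **Side force:** about 9 N of sideways force remained at hand-in.
- **Possible flask tilt:** the tool swung about 2° more while pressing, so the flask may lean by up to that much. The camera slope reading was too noisy to tell.

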